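Start the wing cap on the water filter

TASK

The water filter's cartridge has been changed: put the blue wing cap back on the white filter canister. Set it level on the neck and turn it gently backwards (anticlockwise from above) until it drops into the thread with a click, then turn it forwards (clockwise) until it sits fully home, and let go. Never force it, and leave the bowl, salt shaker and timer where they are.

Things in the scene. Friction and masses are not known exactly. Their poses are not given: they have to be found in the camera images.
- cap: Blue screw cap, 59 mm across, 50 mm tall in all, 90 g, loose, standing on the worktop open side down. Origin: centre of the skirt's underside; z up along its axis. The disc closing it tops out 26 mm above the origin. Origin's height relative to mouth: about -6 mm on the rim (-3.5 on the stops), -12 to -14 mm dropped into the notches, -18 mm fully home (ceiling on core).
- cap_wing (a point): Point on the cap's axis 47 mm above its origin, axes as the cap's: TCP height that puts the fingertips 2 mm above the disc. Here an upright wing (grip bar) stands on the disc, 16 mm thick (cap's y), 50 mm long (cap's x), from 26 to 50 mm above the cap's origin. Pinch it across its thickness.
- cap_lugs (a point): Point on the cap's axis 6 mm above its origin, level with the undersides of four round pins (lugs) inside the skirt (51 mm bore, ceiling 22 mm above the cap's origin). They are 3.2 mm thick, point inwards to 39 mm apart, a quarter turn apart, and ride on the neck's thread.
- canister: White round water-filter canister, 80 mm across, with a blue band, bolted to the worktop on a steel foot 110 mm square; shoulder 86 mm high. Origin: centre of the foot's underside. It, its neck and thread are rigid: more than 35 N between cap and canister is forcing it; 2 to 5 N downward is enough, and turning needs little torque.
- mouth (a point): Point on the neck's vertical axis 112 mm above the worktop, level with the flat rim of the thread. Four notches (thread starts), 18 degrees wide, a quarter turn apart, interrupt the rim; their angle differs each time and is not measured; with luck the cap drops in at once. Each flat, 67 degrees long, ends clockwise in a stop 2.5 mm high, 5 degrees wide: a cap on the rim is blocked forwards.
- neck_top (a point): Centre of the neck's flat top, 4 mm above mouth; the core is 36 mm across, chamfered to 28 mm over the top 4 mm. Turned backwards (anticlockwise) up to a quarter turn, the cap drops 6 to 8 mm into the notches. The thread, 45 mm across (3 mm radial play in the skirt), then falls 7.2 mm per quarter turn clockwise, about 2 mm axial play; home some 60 degrees clockwise.
- bowl_0: White bowl, 114 mm across, 64 mm high, on the right of the worktop, bystander. Origin: centre of its underside.
- salt_shaker: White salt shaker, 43 mm across, 73 mm high, bystander. Origin: centre of its underside.
- timer: Kitchen timer, white with a red knob, 62 mm across, 44 mm high, bystander. Origin: centre of its underside.

How it is judged:
By the outcome, as a careful person would: the job done as asked, in the order asked, and still so for the second after the job is handed in, with the robot touching nothing.
It also fails if it takes over 51 s, if anything falls off the work surface, if the arm or the gripper's body presses on something with over 40 N, if the wrist force passes 120 N, or if a joint passes its speed limit or range.

ROBOT

A 6-joint arm with a two-finger parallel gripper is mounted at the origin on a cart in front of the work surface, level with it; the furniture and walls round the work are solid. World frame = base frame: x ahead of the robot, y to its left, z up, the work surface at z = 0. Lengths are in m, angles in rad, forces in N, time in s.
With the tool pointing down it reaches from about 0.3 to 0.875 m from the base axis. Payload 6.4 kg.
Tool frame: the origin (TCP) lies between the finger pads, 19 mm behind the fingertips; this is the grasp point; z points along the fingers, y is the line along which they close (so a half turn about z gives the same grasp; the last joint's range is limited). The gripper opens to 88 mm and grips with 3 to 60 N. Pads are 18 mm wide; open, the fingers measure 123 mm over their backs; the gripper's body (75 mm by 187 mm) begins 45 mm behind the grasp point.
Start: joints at [-1.414, 0.181, 1.607, -0, 1.354, -0.206], TCP at [0.204, -0.538, 0.257] pointing down, gripper open.
Joint ranges: [-2.99, 2.99], [-0.89, 2.07], [0.3, 2.58], [-1.14, 4.28], [0, 2.63], [-3.12, 3.12]. Speed limits (rad/s): [2.57, 2.57, 3.01, 3.14, 3.14, 3.14].

INTERFACE

Orientations are given as a 3x3 rotation matrix whose columns are the frame's x, y, z axes.
In Python, from bench import manip, imaging gives the robot as it stands.
- The arm moves only by the tool servo_tool, never from a script. Its argument "plan" is a list of rows, each an object with "slide": the shift along the tool's x, y, z in units of 25 mm (1.0 is 25 mm), a list of three; "rot": the turn, a rotation vector about the tool's x, y, z in units of 8 degrees (1.0 is 8 degrees), a list of three; "grip": the opening, from 0 (shut) to 1 (fully open). A call has exactly 8 rows; each row shifts and turns the commanded pose from where the row before left it, along the tool's axes as they then stand; what a row does not reach is not made up. A row lasts 1/10 s, in which the tool goes at most 50 mm and 8.59 degrees, less where a joint would pass 70% of its speed; a pose out of reach is approached as far as the arm can. A call is refused whole if a number of a shift passes 1 or a number of a turn 1, either way. A call with a gripper value outside its range is refused whole. The fingers move at their own pace and stop on an object; "squeeze" is the grip in N (left out, the last holds). Time passes only in rows, so rows that do not move let the fingers close, or fill a call up. It gives the time, the measured TCP pose, the force, the opening and the grip force at its end, in the units of the state.
- manip.observe(): the state, without advancing time (a new reading comes with each control period).
- imaging.read_camera(name): name is "scene" or "side" or "wrist"; returns the picture (384x512x3 uint8, red, green, blue); there is no depth.
- imaging.camera_params(name): a dict with "camera_matrix" (3x3 intrinsics, pixels), "world_to_cam" (4x4, takes a point from world to camera coordinates). Camera axes: x right, y up, looking along -z (the intrinsics and any distortion apply to the point x, -y, -z); pixel columns grow to the right and rows downward; lengths in m; the calibration is good to about 2 mm. A picture is of the moment at which its call begins: read the wrist's pose just before it. camera_params takes no time and is no camera call; for the wrist camera it gives the pose at the moment of the call.
- manip.finish_job(): hands the job in; it is judged then, once.
The state is a dict: "t": time; "joint_positions": joint angles; "joint_vel": joint speeds; "tau": joint torques, N m; "eef_pos": TCP position; "tcp_rot": TCP orientation; "force": force on the tool from outside, world axes, zero at the start; "moment": the same for the moment, N m; "gripper_width": finger opening in m; "grasp_force": force on a finger pad.
Only numpy, scipy, OpenCV 4.12 (cv2) and the standard library are available. Lean on these libraries where they do the work, as an engineer would, in place of code of your own. Each camera call takes 0.05 s, during which the arm holds its last target. There are 200 camera calls.

## Working session

There is one attempt and no reset: what is moved stays moved. The work goes in short steps, Python scripts to look and compute and a tool call to move; the robot and the scene stay as the last step left them, time stands still between calls to the robot, and variables do not carry over. Pictures are saved under pics/ and viewed, at most 10 in all, crops included, and the job is handed in when it is done.

Besides the shell and the picture viewer there is one more tool, called as name([rows], argument=value, ...), one row to a line, values as JSON. servo_tool: Moves the arm, as the interface text tells. Its arguments: {"type":"object","properties":{"plan":{"type":"array","items":{"type":"object","properties":{"slide":{"type":"array","items":{"type":"number"}},"rot":{"type":"array","items":{"type":"number"}},"grip":{"type":"number"}}}},"squeeze":{"type":"number"}},"required":["plan"]}

```bash
mkdir -p pics; ls; python3 - <<'E'
from bench import manip, imaging
import cv2, numpy as np
s=manip.observe(); print({k:np.round(v,3).tolist() for k,v in s.items()})
ims=[]
for n in ("scene","side"):
    p=imaging.camera_params(n); print(n,np.round(p["camera_matrix"],1).tolist(),np.round(p["world_to_cam"],3).tolist(),[k for k in p])
    im=imaging.read_camera(n); cv2.imwrite(f"pics/{n}0.png",im[:,:,::-1])
E
```

```text
pics
{'t': 0.0, 'joint_positions': [-1.414, 0.182, 1.608, 0.0, 1.354, -0.206], 'joint_vel': [0.001, -0.0, -0.0, 0.001, 0.001, 0.001], 'tau': [0.0, -43.386, -34.186, 0.07, 0.038, -0.0], 'eef_pos': [0.204, -0.537, 0.257], 'tcp_rot': [[0.935, 0.355, -0.0], [0.355, -0.935, 0.002], [0.0, -0.002, -1.0]], 'force': [-0.204, -0.766, -0.695], 'moment': [-0.007, 0.034, -0.066], 'grasp_force': 0.0, 'gripper_width': 0.088}
scene [[464.8, 0.0, 258.4], [0.0, 464.8, 193.7], [0.0, 0.0, 1.0]] [[-0.892, -0.451, -0.021, 0.415], [0.217, -0.468, 0.857, -0.242], [-0.396, 0.76, 0.516, -0.968], [0.0, 0.0, 0.0, 1.0]] ['camera_matrix', 'world_to_cam']
side [[387.5, 0.0, 252.4], [0.0, 387.5, 189.4], [0.0, 0.0, 1.0]] [[0.92, 0.391, 0.006, -0.436], [-0.332, 0.772, 0.542, 0.214], [0.207, -0.5, 0.841, -1.232], [0.0, 0.0, 0.0, 1.0]] ['camera_matrix', 'world_to_cam']
```

View pics/scene0.png

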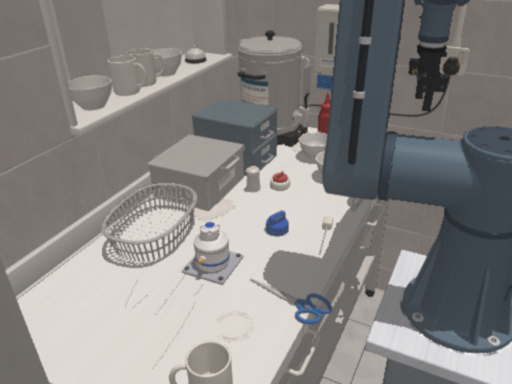

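View pics/side0.png

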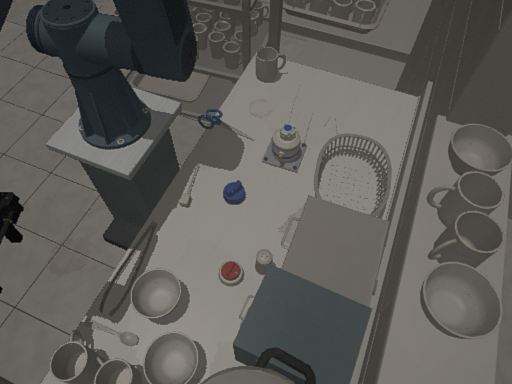

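Scene: cap at about (278,222), canister at (210,250) with a blue neck top at (210,228). Side: cap at (234,192), canister at (287,140). I'll measure both with blue masks.

```bash
cat > h.py <<'E'
from bench import manip, imaging
import cv2, numpy as np
def ray(p,uv):
    K=p["camera_matrix"];T=np.array(p["world_to_cam"])
    d=np.linalg.solve(np.array(K),[uv[0],uv[1],1.]); d=d*[1,-1,-1]
    R=T[:3,:3]; o=-R.T@T[:3,3]; d=R.T@d; return o,d/np.linalg.norm(d)
def onz(p,uv,z):
    o,d=ray(p,uv); return o+d*(z-o[2])/d[2]
def tri(rs):
    A=sum(np.eye(3)-np.outer(d,d) for o,d in rs); b=sum((np.eye(3)-np.outer(d,d))@o for o,d in rs)
    return np.linalg.solve(A,b)
def proj(p,X):
    T=np.array(p["world_to_cam"]); c=T[:3,:3]@X+T[:3,3]; c=c*[1,-1,-1]; q=np.array(p["camera_matrix"])@c; return q[:2]/q[2]
def blue(im):
    h=cv2.cvtColor(im,cv2.COLOR_RGB2HSV); return cv2.inRange(h,(108,140,40),(128,255,255))
def blobs(m,amin=8):
    n,l,s,c=cv2.connectedComponentsWithStats(m); return [(c[i].round(1).tolist(),s[i].tolist()) for i in range(1,n) if s[i,4]>=amin]
E
python3 - <<'E'
from h import *
P={}
for n in("scene","side"):
    P[n]=imaging.camera_params(n); im=cv2.imread(f"pics/{n}0.png")[:,:,::-1]
    print(n); [print(b) for b in blobs(blue(im.copy()))]
a=[ray(P["scene"],(278,223)),ray(P["side"],(234,192))]; print("cap",tri(a))
a=[ray(P["scene"],(210,228)),ray(P["side"],(287.5,128))]; print("neck",tri(a))
c=[]
for n,(u,v) in (("scene",(278,223)),("scene",(210,240)),("side",(234,192)),("side",(287,138))):
    im=cv2.imread(f"pics/{n}0.png"); c.append(cv2.resize(im[v-40:v+40,u-53:u+53],None,fx=3.7,fy=3.7,interpolation=cv2.INTER_CUBIC))
cv2.imwrite("pics/c0.png",np.vstack([np.hstack(c[:2]),np.hstack(c[2:])]))
E
```

```text
scene
([276.7, 214.7], [271, 212, 13, 6, 25])
([280.5, 224.2], [273, 220, 14, 8, 66])
([209.1, 224.6], [206, 223, 7, 4, 19])
side
cap [ 0.46061094 -0.10316863  0.01983458]
neck [0.53692563 0.09687496 0.10932252]
```

View pics/c0.png

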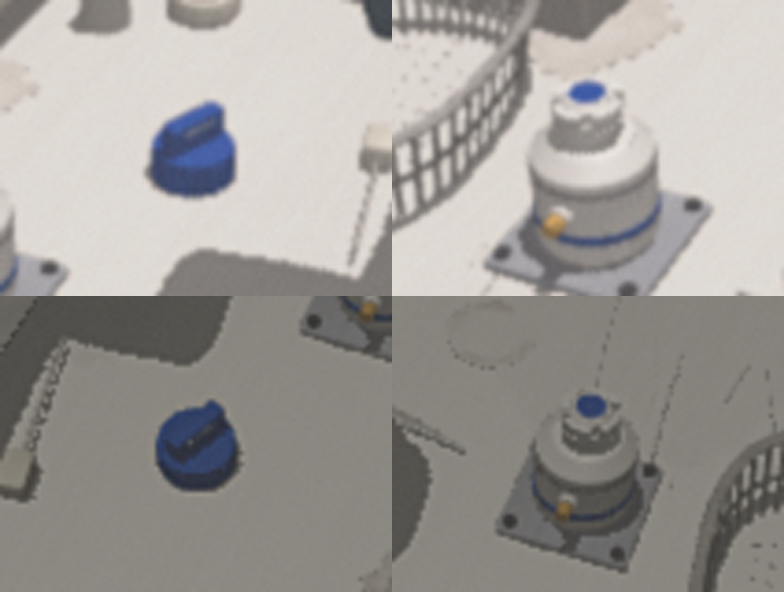

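Crop: cap upright with its wing running obliquely, and the neck with a blue top disc at scene (210,225) and side (287.5,127.7). Next I'll refine these and check the wrist camera's mount.

```bash
python3 - <<'E'
from h import *
P={n:imaging.camera_params(n) for n in("scene","side","wrist")}
r=[]
for n in("scene","side"):
    im=cv2.imread(f"pics/{n}0.png")[:,:,::-1].copy()
    h=cv2.cvtColor(im,cv2.COLOR_RGB2HSV); m=cv2.inRange(h,(105,100,30),(130,255,255))
    bs=[b for b in blobs(m) if (abs(np.array(b[0])-((278,222) if n=="scene" else (234,192)))<12).all() or (abs(np.array(b[0])-((210,226) if n=="scene" else (287.5,128)))<6).all()]
    print(n,bs); r.append(bs)
    k=[b for b in bs if b[1][4]<60 ]
    print([onz(P[n],b[0],0.116).round(4) for b in k])
# wing ends: pixel from crop, top of wing z=.05
f=lambda n,uv,z:onz(P[n],uv,z).round(4)
cs=lambda x,y:(x/3.7+225,y/3.7+183); cd=lambda x,y:(x/3.7+181,(y-296)/3.7+152)
print("wing scene",f("scene",cs(170,137),.05),f("scene",cs(216,108),.05),"disc/bottom",f("scene",cs(194,192),0),f("scene",cs(150,160),.026),f("scene",cs(236,152),.026))
print("wing side",f("side",cd(170,440),.05),f("side",cd(216,407),.05))
s=manip.observe();T=np.array(P["wrist"]["world_to_cam"]);R=T[:3,:3];o=-R.T@T[:3,3]
print("cam in tool",s["tcp_rot"].T@(o-s["eef_pos"]),"axes\n",(s["tcp_rot"].T@R.T).round(3),P["wrist"]["camera_matrix"].round(1))
E
```

```text
scene [([277.0, 224.4], [267, 211, 21, 24, 345]), ([209.2, 224.6], [205, 223, 9, 4, 30])]
[array([0.539 , 0.0939, 0.116 ])]
side [([287.1, 127.1], [284, 125, 7, 5, 32]), ([233.3, 190.9], [224, 181, 20, 19, 219])]
[array([0.5372, 0.0944, 0.116 ])]
wing scene [ 0.4625 -0.0688  0.05  ] [ 0.4488 -0.115   0.05  ] disc/bottom [ 0.4497 -0.0802  0.    ] [ 0.4782 -0.069   0.026 ] [ 0.428  -0.1033  0.026 ]
wing side [ 0.4524 -0.1238  0.05  ] [ 0.4712 -0.0845  0.05  ]
cam in tool [ 0.07592389  0.00066456 -0.1279682 ] axes
 [[-0.     0.956  0.293]
 [ 1.    -0.     0.001]
 [ 0.001  0.293 -0.956]] [[288.4   0.  253.1]
 [  0.  288.4 192.9]
 [  0.    0.    1. ]]
```

servo_tool([
  {"slide": [0.99, -0.8, 0.14], "grip": 1},
  {"slide": [0.99, -0.8, 0.14], "grip": 1},
  {"slide": [0.99, -0.8, 0.14], "grip": 1},
  {"slide": [0.99, -0.8, 0.14], "grip": 1},
  {"slide": [0.99, -0.8, 0.14], "grip": 1},
  {"slide": [0.99, -0.8, 0.14], "grip": 1},
  {"slide": [0.99, -0.8, 0.14], "grip": 1},
  {"slide": [0.99, -0.8, 0.14], "grip": 1},
])

```text
invalid input at $.plan[0]: expected keys slide, rot, grip
```

servo_tool([
  {"slide": [0.99, -0.8, 0.14], "grip": 1},
  {"slide": [0.99, -0.8, 0.14], "grip": 1},
  {"slide": [0.99, -0.8, 0.14], "grip": 1},
  {"slide": [0.99, -0.8, 0.14], "grip": 1},
  {"slide": [0.99, -0.8, 0.14], "grip": 1},
  {"slide": [0.99, -0.8, 0.14], "grip": 1},
  {"slide": [0.99, -0.8, 0.14], "grip": 1},
  {"slide": [0.99, -0.8, 0.14], "grip": 1},
])

```text
invalid input at $.plan[0]: expected keys slide, rot, grip
```

servo_tool([
  {"rot": [0, 0, -0.98], "grip": 1},
  {"rot": [0, 0, -0.98], "grip": 1},
  {"rot": [0, 0, -0.98], "grip": 1},
  {"rot": [0, 0, -0.98], "grip": 1},
  {"rot": [0, 0, -0.98], "grip": 1},
  {"rot": [0, 0, -0.98], "grip": 1},
  {"rot": [0, 0, 0], "grip": 1},
  {"rot": [0, 0, 0], "grip": 1},
])

```text
invalid input at $.plan[0]: expected keys slide, rot, grip
```

```bash
python3 - <<'E'
from h import *
s=manip.observe(); p=imaging.camera_params("wrist"); im=imaging.read_camera("wrist"); cv2.imwrite("pics/w0.png",im[:,:,::-1])
np.savez("w0.npz",K=p["camera_matrix"],T=p["world_to_cam"])
print(s["t"],s["eef_pos"],s["tcp_rot"].round(3),s["joint_positions"].round(2),s["force"].round(1))
[print(b) for b in blobs(blue(im),50)]
E
```

```text
0.1 [ 0.20402306 -0.53712714  0.25663251] [[ 0.935  0.355 -0.   ]
 [ 0.355 -0.935  0.001]
 [ 0.    -0.001 -1.   ]] [-1.41  0.18  1.61  0.    1.35 -0.21] [ 0.5 -0.1  0.4]
```

View pics/w0.png

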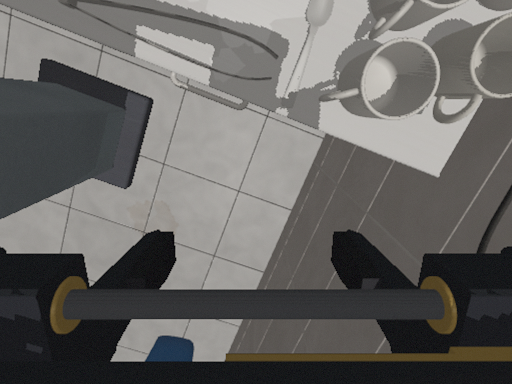

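The moves were refused because every row needs all three keys. The view still shows the start position, over the floor by the mugs. Resending with full rows.

servo_tool([
  {"slide": [0.99, -0.8, 0.14], "rot": [0, 0, 0], "grip": 1},
  {"slide": [0.99, -0.8, 0.14], "rot": [0, 0, 0], "grip": 1},
  {"slide": [0.99, -0.8, 0.14], "rot": [0, 0, 0], "grip": 1},
  {"slide": [0.99, -0.8, 0.14], "rot": [0, 0, 0], "grip": 1},
  {"slide": [0.99, -0.8, 0.14], "rot": [0, 0, 0], "grip": 1},
  {"slide": [0.99, -0.8, 0.14], "rot": [0, 0, 0], "grip": 1},
  {"slide": [0.99, -0.8, 0.14], "rot": [0, 0, 0], "grip": 1},
  {"slide": [0.99, -0.8, 0.14], "rot": [0, 0, 0], "grip": 1},
])

```text
t: 0.95
eef_pos: [0.3328, -0.3164, 0.2291]
tcp_rot: [[0.935, 0.355, -0.0], [0.355, -0.935, 0.0], [0.0, -0.0, -1.0]]
force: [0.6, -0.0, 0.3]
gripper_width: 0.0882
grasp_force: 0.0
```

servo_tool([
  {"slide": [0.99, -0.8, 0.14], "rot": [0, 0, 0], "grip": 1},
  {"slide": [0.99, -0.8, 0.14], "rot": [0, 0, 0], "grip": 1},
  {"slide": [0.99, -0.8, 0.14], "rot": [0, 0, 0], "grip": 1},
  {"slide": [0.99, -0.8, 0.14], "rot": [0, 0, 0], "grip": 1},
  {"slide": [0.99, -0.8, 0.14], "rot": [0, 0, 0], "grip": 1},
  {"slide": [0.99, -0.8, 0.14], "rot": [0, 0, 0], "grip": 1},
  {"slide": [0.99, -0.8, 0.14], "rot": [0, 0, 0], "grip": 1},
  {"slide": [0.99, -0.8, 0.14], "rot": [0, 0, 0], "grip": 1},
])

```text
t: 1.75
eef_pos: [0.4611, -0.0966, 0.2012]
tcp_rot: [[0.935, 0.355, -0.0], [0.355, -0.935, -0.0], [-0.0, 0.0, -1.0]]
force: [-0.1, -0.7, -0.5]
gripper_width: 0.088
grasp_force: 0.0
```

servo_tool([
  {"slide": [0, 0, 0], "rot": [0, 0, -0.98], "grip": 1},
  {"slide": [0, 0, 0], "rot": [0, 0, -0.98], "grip": 1},
  {"slide": [0, 0, 0], "rot": [0, 0, -0.98], "grip": 1},
  {"slide": [0, 0, 0], "rot": [0, 0, -0.98], "grip": 1},
  {"slide": [0, 0, 0], "rot": [0, 0, -0.98], "grip": 1},
  {"slide": [0, 0, 0], "rot": [0, 0, -0.98], "grip": 1},
  {"slide": [0, 0, 0], "rot": [0, 0, 0], "grip": 1},
  {"slide": [0, 0, 0], "rot": [0, 0, 0], "grip": 1},
])

```text
t: 2.55
eef_pos: [0.4606, -0.0978, 0.2013]
tcp_rot: [[0.381, 0.925, -0.0], [0.925, -0.381, 0.0], [0.0, -0.0, -1.0]]
force: [-0.1, 0.9, -0.7]
gripper_width: 0.0882
grasp_force: 0.0
```

```bash
python3 - <<'E'
from h import *
s=manip.observe(); p=imaging.camera_params("wrist"); im=imaging.read_camera("wrist"); cv2.imwrite("pics/w1.png",im[:,:,::-1])
np.savez("w1.npz",camera_matrix=p["camera_matrix"],world_to_cam=p["world_to_cam"])
print(s["t"],s["eef_pos"],s["tcp_rot"].round(3),s["joint_positions"].round(2),s["force"].round(1))
[print(b) for b in blobs(blue(im),50)]
E
```

```text
2.55 [ 0.46062738 -0.09782604  0.2012712 ] [[ 0.381  0.925 -0.   ]
 [ 0.925 -0.381  0.   ]
 [ 0.    -0.    -1.   ]] [-0.46  0.01  1.92 -0.    1.22 -0.07] [-0.1  0.9 -0.7]
([254.5, 179.4], [228, 151, 54, 59, 2308])
```

View pics/w1.png

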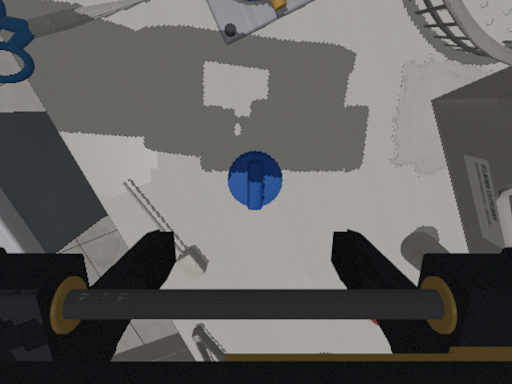

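Wrist view: cap disc about (255,179), wing almost along the image vertical (tool x), from about (255,163) to (255,209). Computing exact offsets.

```bash
python3 - <<'E'
from h import *
p=dict(np.load("w1.npz")); im=cv2.imread("pics/w1.png")[:,:,::-1].copy(); s=manip.observe()
m=blue(im)
for r in range(150,212,3):
    c=np.where(m[r])[0]; c=c[(c>220)&(c<290)]
    if len(c): print(r,c.min(),c.max(), im[r,244:268,2].tolist())
tl=lambda X:(s["tcp_rot"].T@(X-s["eef_pos"])*1000).round(1)
for uv,z in (((255,151),.026),((228,179),.026),((282,179),.026),((255,209.5),.05)): print(uv,tl(onz(p,uv,z)))
for z in (0.045,.05): print("axis pred", proj(p,np.r_[s["eef_pos"][:2],z]))
E
```

```text
153 245 265 [78, 67, 69, 66, 68, 71, 69, 69, 69, 67, 74, 79, 74, 69, 70, 70, 70, 70, 68, 69, 71, 72, 80, 97]
156 240 269 [77, 77, 78, 77, 84, 81, 80, 83, 83, 83, 84, 83, 83, 82, 84, 80, 81, 80, 80, 78, 77, 79, 75, 71]
159 236 273 [82, 84, 81, 82, 81, 85, 82, 76, 79, 78, 80, 77, 79, 80, 80, 82, 85, 83, 82, 83, 83, 82, 83, 82]
162 233 275 [84, 83, 85, 78, 72, 69, 68, 69, 70, 69, 68, 68, 68, 69, 69, 68, 67, 69, 78, 82, 81, 84, 83, 85]
165 232 277 [81, 81, 82, 76, 71, 77, 80, 82, 81, 82, 83, 80, 81, 80, 81, 80, 78, 77, 74, 75, 82, 85, 83, 82]
168 230 279 [84, 83, 81, 75, 71, 78, 80, 81, 84, 79, 83, 83, 81, 79, 84, 82, 80, 78, 75, 74, 83, 82, 85, 83]
171 229 279 [79, 79, 98, 105, 71, 77, 82, 82, 80, 83, 84, 80, 82, 83, 81, 81, 80, 77, 73, 74, 81, 81, 82, 82]
174 229 280 [150, 151, 147, 114, 68, 78, 80, 82, 82, 82, 84, 83, 82, 83, 82, 80, 80, 80, 75, 74, 80, 79, 77, 79]
177 229 281 [150, 150, 138, 98, 70, 79, 80, 81, 83, 82, 79, 82, 82, 80, 83, 81, 76, 76, 72, 90, 132, 151, 150, 148]
180 228 281 [149, 151, 139, 98, 92, 104, 78, 80, 80, 78, 79, 81, 79, 82, 81, 80, 79, 74, 74, 106, 136, 138,
[... 699 characters left out ...]
, 116, 132, 142, 146, 148, 146, 142, 143, 140, 141, 139, 133, 122, 109, 85, 72, 114, 148, 144, 145]
201 240 270 [146, 147, 140, 117, 111, 132, 142, 146, 145, 143, 143, 143, 139, 137, 137, 132, 121, 106, 107, 139, 146, 144, 144, 144]
204 245 265 [146, 144, 140, 120, 117, 131, 142, 146, 146, 145, 143, 141, 139, 139, 136, 131, 120, 104, 116, 148, 141, 139, 148, 152]
207 249 260 [159, 162, 156, 141, 127, 131, 142, 146, 144, 144, 142, 141, 139, 138, 135, 130, 121, 121, 145, 161, 162, 159, 160, 161]
(255, 151) [ 28.7   2.3 175.3]
(228, 179) [ -1.7 -26.9 175.3]
(282, 179) [ -1.7  31.7 175.3]
(255, 209.5) [-28.    2.3 151.3]
axis pred [252.81791387 181.96168334]
axis pred [252.81236549 183.24300382]
```

servo_tool([
  {"slide": [-0.07, 0.09, 0.95], "rot": [0, 0, 0], "grip": 1},
  {"slide": [0, 0, 0.95], "rot": [0, 0, 0], "grip": 1},
  {"slide": [0, 0, 0.95], "rot": [0, 0, 0], "grip": 0.8},
  {"slide": [0, 0, 0.95], "rot": [0, 0, 0], "grip": 0.7},
  {"slide": [0, 0, 0.9], "rot": [0, 0, 0], "grip": 0.6},
  {"slide": [0, 0, 0.8], "rot": [0, 0, 0], "grip": 0.6},
  {"slide": [0, 0, 0.6], "rot": [0, 0, 0], "grip": 0.6},
  {"slide": [0, 0, 0], "rot": [0, 0, 0], "grip": 0.6},
], squeeze=20)

```text
t: 3.4
eef_pos: [0.4606, -0.0996, 0.047]
tcp_rot: [[0.379, 0.925, -0.004], [0.925, -0.379, 0.002], [0.0, -0.004, -1.0]]
force: [0.5, -0.5, 0.0]
gripper_width: 0.0532
grasp_force: 0.0
```

```bash
python3 - <<'E'
from h import *
s=manip.observe(); p=imaging.camera_params("wrist"); im=imaging.read_camera("wrist"); cv2.imwrite("pics/w2.png",im[:,:,::-1])
print(s["eef_pos"],s["force"].round(1),s["gripper_width"])
print([proj(p,np.r_[s["eef_pos"][:2],z]).round(1) for z in (0.026,.05)])
[print(b) for b in blobs(blue(im),50)]
E
```

```text
[ 0.46056896 -0.0996155   0.04700011] [ 0.5 -0.5  0. ] 0.05316587775674404
[array([252.7, 242.8]), array([252.4, 265.3])]
([254.5, 238.6], [205, 187, 100, 102, 8089])
```

View pics/w2.png

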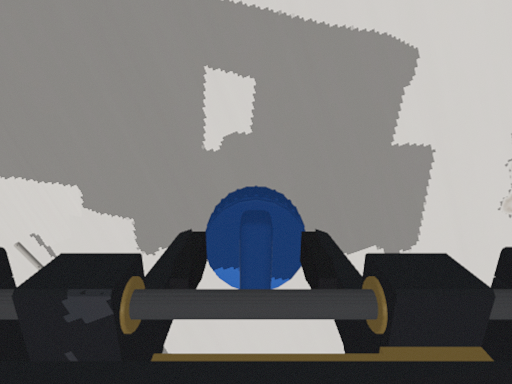

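Cap between the open fingers, disc centre near (255,238). I'll check the offset along the wing.

```bash
python3 - <<'E'
from h import *
s=manip.observe(); p=imaging.camera_params("wrist"); im=cv2.imread("pics/w2.png")[:,:,::-1].copy(); m=blue(im)
pts=[]
for r in range(188,262,2):
    c=np.where(m[r])[0]
    if r<232 : pts+= [(c.min(),r),(c.max()+1,r)]
X=np.array([s["tcp_rot"].T@(onz(p,q,.024)-s["eef_pos"])*1000 for q in pts])[:,:2]
A=np.c_[2*X,np.ones(len(X))]; q=np.linalg.lstsq(A,(X**2).sum(1),rcond=None)[0]; print("centre",q[:2],"r",np.sqrt(q[2]+q[0]**2+q[1]**2))
print("top edge of wing",[s["tcp_rot"].T@(onz(p,(256,v),.05)-s["eef_pos"])*1000 for v in (209,212)])
E
```

```text
centre [4.23719134 1.7241757 ] r 27.765536538998084
top edge of wing [array([28.96986414,  1.68898445, -1.81853173]), array([27.47872375,  1.69304127, -1.81879889])]
```

servo_tool([
  {"slide": [0.12, 0.06, 0], "rot": [0, 0, 0], "grip": 0.6},
  {"slide": [0, 0, 0], "rot": [0, 0, 0], "grip": 0.4},
  {"slide": [0, 0, 0], "rot": [0, 0, 0], "grip": 0.25},
  {"slide": [0, 0, 0], "rot": [0, 0, 0], "grip": 0.1},
  {"slide": [0, 0, 0], "rot": [0, 0, 0], "grip": 0},
  {"slide": [0, 0, 0], "rot": [0, 0, 0], "grip": 0},
  {"slide": [0, 0, 0], "rot": [0, 0, 0], "grip": 0},
  {"slide": [0, 0, 0], "rot": [0, 0, 0], "grip": 0},
], squeeze=25)

```text
t: 4.25
eef_pos: [0.4646, -0.0981, 0.049]
tcp_rot: [[0.377, 0.926, -0.0], [0.926, -0.377, 0.0], [0.0, -0.0, -1.0]]
force: [-0.3, 1.2, 3.4]
gripper_width: 0.0156
grasp_force: 25.0
```

servo_tool([
  {"slide": [0, 0, -0.2], "rot": [0, 0, 0], "grip": 0},
  {"slide": [0, 0, -0.5], "rot": [0, 0, 0], "grip": 0},
  {"slide": [0, 0, -0.9], "rot": [0, 0, 0], "grip": 0},
  {"slide": [0, 0, -0.9], "rot": [0, 0, 0], "grip": 0},
  {"slide": [0, 0, -0.9], "rot": [0, 0, 0], "grip": 0},
  {"slide": [0, 0, -0.9], "rot": [0, 0, 0], "grip": 0},
  {"slide": [0, 0, -0.9], "rot": [0, 0, 0], "grip": 0},
  {"slide": [0, 0, 0], "rot": [0, 0, 0], "grip": 0},
])

```text
t: 5.05
eef_pos: [0.4667, -0.0991, 0.1827]
tcp_rot: [[0.377, 0.926, 0.006], [0.926, -0.377, -0.003], [-0.001, 0.007, -1.0]]
force: [0.5, 0.1, -1.4]
gripper_width: 0.0158
grasp_force: 25.0
```

```bash
python3 - <<'E'
from h import *
s=manip.observe(); p=imaging.camera_params("wrist"); im=imaging.read_camera("wrist"); cv2.imwrite("pics/w3.png",im[:,:,::-1])
print(s["t"],s["eef_pos"],s["tcp_rot"].round(3),s["force"].round(1),s["gripper_width"],s["grasp_force"],s["joint_positions"].round(2))
m=blue(im); [print(b) for b in blobs(m,50)]
l=cv2.connectedComponentsWithStats(m)[1:3]
pts=[]
r0=np.where(m[:,200:310].any(1))[0].min(); print(r0)
for r in range(r0+1,r0+44,2):
    c=np.where(m[r,180:330])[0]+180; pts+= [(c.min(),r),(c.max()+1,r)]
z=s["eef_pos"][2]-.023
X=np.array([s["tcp_rot"].T@(onz(p,q,z)-s["eef_pos"])*1000 for q in pts])[:,:2]
A=np.c_[2*X,np.ones(len(X))]; q=np.linalg.lstsq(A,(X**2).sum(1),rcond=None)[0]; print("centre",q[:2],"r",np.sqrt(q[2]+q[0]**2+q[1]**2))
E
```

```text
5.05 [ 0.46674842 -0.09907352  0.18274649] [[ 0.377  0.926  0.006]
 [ 0.926 -0.377 -0.003]
 [-0.001  0.007 -1.   ]] [ 0.5  0.1 -1.4] 0.01584873899575365 24.98185016680509 [-0.46  0.04  1.92  0.    1.17 -0.07]
([252.9, 232.3], [203, 190, 101, 100, 4960])
190
centre [3.30671963 0.49802005] r 27.07461048519515
```

View pics/w3.png

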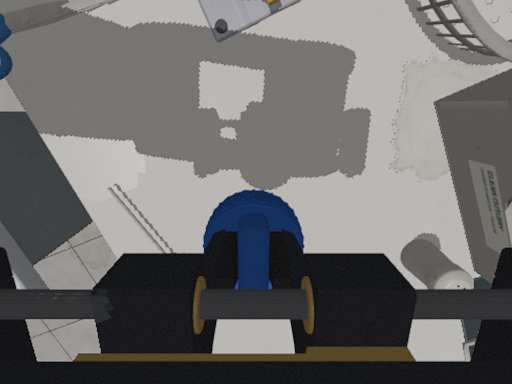

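Cap is held (opening 16 mm, wing between the pads) and roughly centred. The neck lies straight ahead along tool +x, so I'll go partway and look at it with the wrist camera.

servo_tool([
  {"slide": [0.5, 0, -0.4], "rot": [0, 0, 0], "grip": 0},
  {"slide": [0.9, -0.05, -0.4], "rot": [0, 0, 0], "grip": 0},
  {"slide": [0.95, -0.05, -0.4], "rot": [0, 0, 0], "grip": 0},
  {"slide": [0.95, -0.05, -0.4], "rot": [0, 0, 0], "grip": 0},
  {"slide": [0.8, -0.05, -0.4], "rot": [0, 0, 0], "grip": 0},
  {"slide": [0.7, -0.05, -0.3], "rot": [0, 0, 0], "grip": 0},
  {"slide": [0, 0, 0], "rot": [0, 0, 0], "grip": 0},
  {"slide": [0, 0, 0], "rot": [0, 0, 0], "grip": 0},
])

```text
t: 5.9
eef_pos: [0.5037, 0.016, 0.2355]
tcp_rot: [[0.376, 0.927, -0.002], [0.927, -0.376, 0.0], [-0.001, -0.002, -1.0]]
force: [0.1, 0.8, -1.1]
gripper_width: 0.0156
grasp_force: 25.0
```

```bash
python3 - <<'E'
from h import *
s=manip.observe(); p=imaging.camera_params("wrist"); im=imaging.read_camera("wrist"); cv2.imwrite("pics/w4.png",im[:,:,::-1])
np.savez("w4.npz",camera_matrix=p["camera_matrix"],world_to_cam=p["world_to_cam"])
print(s["t"],s["eef_pos"],s["tcp_rot"].round(3),s["force"].round(1))
for b in blobs(blue(im),30): print(b, onz(p,b[0],.116).round(4))
E
```

```text
5.9 [0.50369682 0.01602231 0.23554608] [[ 0.376  0.927 -0.002]
 [ 0.927 -0.376  0.   ]
 [-0.001 -0.002 -1.   ]] [ 0.1  0.8 -1.1]
([257.1, 93.2], [243, 79, 29, 30, 654]) [0.5385 0.0928 0.116 ]
([252.9, 232.3], [203, 190, 101, 100, 4996]) [ 0.4889 -0.0202  0.116 ]
```

View pics/w4.png

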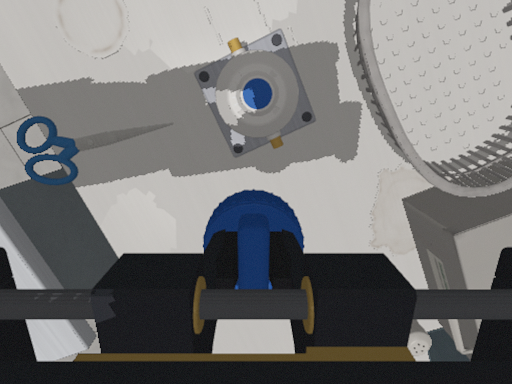

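Neck top disc at (257,93), about 29 px across as expected, giving (0.5385, 0.093), which agrees with the fixed cameras. Moving above it.

servo_tool([
  {"slide": [0.6, 0.03, 0], "rot": [0, 0, 0], "grip": 0},
  {"slide": [0.9, 0.03, 0], "rot": [0, 0, 0], "grip": 0},
  {"slide": [0.9, 0.03, 0], "rot": [0, 0, 0], "grip": 0},
  {"slide": [0.6, 0.02, 0.5], "rot": [0, 0, 0], "grip": 0},
  {"slide": [0.35, 0, 0.8], "rot": [0, 0, 0], "grip": 0},
  {"slide": [0, 0, 0.8], "rot": [0, 0, 0], "grip": 0},
  {"slide": [0, 0, 0.6], "rot": [0, 0, 0], "grip": 0},
  {"slide": [0, 0, 0], "rot": [0, 0, 0], "grip": 0},
])

```text
t: 6.75
eef_pos: [0.5366, 0.0919, 0.1661]
tcp_rot: [[0.378, 0.926, -0.005], [0.926, -0.378, 0.0], [-0.002, -0.005, -1.0]]
force: [-0.2, -0.6, -1.0]
gripper_width: 0.0159
grasp_force: 25.0
```

```bash
python3 - <<'E'
from h import *
s=manip.observe()
print(s["t"],s["eef_pos"],s["tcp_rot"].round(4),s["force"].round(2),s["joint_positions"].round(2))
r=[]
for n in("scene","side"):
    p=imaging.camera_params(n); im=imaging.read_camera(n); h=cv2.cvtColor(im,cv2.COLOR_RGB2HSV)
    cv2.imwrite(f"pics/{n}1.png",im[:,:,::-1])
    u,v=proj(p,s["eef_pos"]-[0,0,.035]).astype(int); r.append(cv2.resize(im[v-35:v+35,u-45:u+45,::-1],None,fx=4.4,fy=4.4,interpolation=cv2.INTER_CUBIC))
cv2.imwrite("pics/c1.png",np.hstack(r))
E
```

```text
6.75 [0.53658822 0.09190286 0.16610681] [[ 3.780e-01  9.258e-01 -5.300e-03]
 [ 9.258e-01 -3.780e-01  3.000e-04]
 [-1.700e-03 -5.000e-03 -1.000e+00]] [-0.16 -0.6  -0.98] [-0.05  0.22  1.76  0.    1.17  0.34]
```

View pics/c1.png

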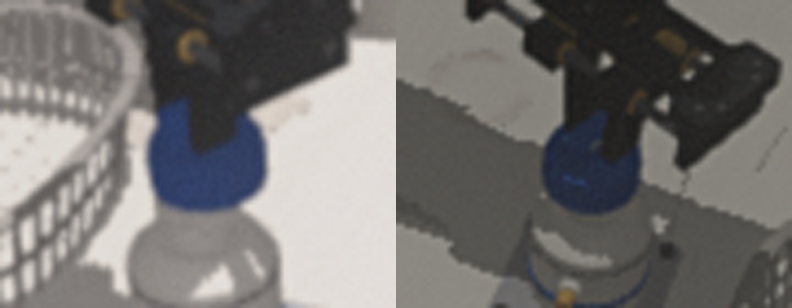

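Both views show the cap level and centred above the neck. Descending gently.

servo_tool([
  {"slide": [0, 0, 0.05], "rot": [0, 0, 0], "grip": 0},
  {"slide": [0, 0, 0.05], "rot": [0, 0, 0], "grip": 0},
  {"slide": [0, 0, 0.05], "rot": [0, 0, 0], "grip": 0},
  {"slide": [0, 0, 0.05], "rot": [0, 0, 0], "grip": 0},
  {"slide": [0, 0, 0.05], "rot": [0, 0, 0], "grip": 0},
  {"slide": [0, 0, 0.05], "rot": [0, 0, 0], "grip": 0},
  {"slide": [0, 0, 0], "rot": [0, 0, 0], "grip": 0},
  {"slide": [0, 0, 0], "rot": [0, 0, 0], "grip": 0},
])

```text
t: 7.65
eef_pos: [0.5389, 0.0918, 0.1627]
tcp_rot: [[0.377, 0.926, 0.001], [0.926, -0.377, -0.0], [0.0, 0.001, -1.0]]
force: [-2.5, -0.3, 6.6]
gripper_width: 0.0153
grasp_force: 25.0
```

servo_tool([
  {"slide": [0, 0, 0], "rot": [0, 0, 0], "grip": 0},
  {"slide": [0, 0, 0], "rot": [0, 0, 0], "grip": 0},
  {"slide": [0, 0, 0], "rot": [0, 0, 0], "grip": 0},
  {"slide": [0, 0, 0], "rot": [0, 0, 0], "grip": 0},
  {"slide": [0, 0, 0], "rot": [0, 0, 0], "grip": 0},
  {"slide": [0, 0, 0], "rot": [0, 0, 0], "grip": 0},
  {"slide": [0, 0, 0], "rot": [0, 0, 0], "grip": 0},
  {"slide": [0, 0, 0], "rot": [0, 0, 0], "grip": 0},
])

```text
t: 8.45
eef_pos: [0.5388, 0.0918, 0.1627]
tcp_rot: [[0.377, 0.926, 0.001], [0.926, -0.377, -0.0], [0.0, 0.001, -1.0]]
force: [-2.8, -0.2, 7.0]
gripper_width: 0.0158
grasp_force: 25.0
```

```bash
python3 - <<'E'
from h import *
s=manip.observe(); print(s["t"],s["eef_pos"],s["tcp_rot"].round(4).tolist(),s["force"].round(2),s["moment"].round(3))
im=imaging.read_camera("wrist"); cv2.imwrite("pics/w5.png",im[:,:,::-1])
for f in ("w3","w4","w5"):
    m=blue(cv2.imread(f"pics/{f}.png")[:,:,::-1].copy()); m[:150]=0
    print(f,blobs(m,300)); print([ (r,(np.where(m[r])[0].min(),np.where(m[r])[0].max())) for r in (195,205,215,225)])
E
```

```text
8.45 [0.53880709 0.09180359 0.16266378] [[0.3773, 0.9261, 0.0012], [0.9261, -0.3773, -0.0002], [0.0003, 0.0012, -1.0]] [-2.83 -0.18  6.99] [-0.042  0.447  0.051]
w3 [([252.9, 232.3], [203, 190, 101, 100, 4960])]
[(195, (np.int64(233), np.int64(273))), (205, (np.int64(219), np.int64(287))), (215, (np.int64(212), np.int64(293))), (225, (np.int64(207), np.int64(298)))]
w4 [([252.9, 232.3], [203, 190, 101, 100, 4996])]
[(195, (np.int64(233), np.int64(273))), (205, (np.int64(219), np.int64(287))), (215, (np.int64(212), np.int64(293))), (225, (np.int64(207), np.int64(298)))]
w5 [([252.8, 231.9], [203, 190, 101, 100, 5047])]
[(195, (np.int64(232), np.int64(274))), (205, (np.int64(219), np.int64(287))), (215, (np.int64(212), np.int64(294))), (225, (np.int64(207), np.int64(298)))]
```

Stable 7 N of contact at TCP z 0.1627, about 4 to 6 mm higher than expected. I'll measure the cap's real height and tilt from the fixed cameras, using the on-table picture as a check.

```bash
python3 - <<'E'
from h import *
s=manip.observe()
from scipy.optimize import brentq
def chk(n,im,ax):
    p=imaging.camera_params(n); T=np.array(p["world_to_cam"]); o=-T[:3,:3].T@T[:3,3]
    h=cv2.cvtColor(im,cv2.COLOR_RGB2HSV); m=cv2.inRange(h,(105,100,25),(130,255,255))
    d=(o[:2]-ax); d/=np.linalg.norm(d)
    t=np.array([-d[1],d[0]])
    for a in (-40,-20,0,20,40):
        e=ax+.0295*(np.cos(np.radians(a))*d+np.sin(np.radians(a))*t)
        # walk along projected vertical line upward from low z until blue
        zs=np.arange(-.02,.2,.0005); 
        px=[proj(p,np.r_[e,z]) for z in zs]
        v=[cv2.remap(m,np.float32([[q[0]]]),np.float32([[q[1]]]),cv2.INTER_LINEAR)[0,0]>127 for q in px]
        b=[z for z,f in zip(zs,v) if f]
        # longest run start
        runs=[];st=None
        for z,f in zip(zs,v):
            if f and st is None: st=z
            if not f and st is not None: runs.append((z-st,st)); st=None
        runs.sort(); print(n,a,"bottom z %.4f len %.4f"%(runs[-1][1],runs[-1][0]) if runs else None)
for n in("scene","side"):
    chk(n,cv2.imread(f"pics/{n}0.png")[:,:,::-1].copy(),np.array([.4637,-.0973]))
c=s["eef_pos"][:2]+s["tcp_rot"][:2,0]*.001
for n in("scene","side"):
    im=imaging.read_camera(n); cv2.imwrite(f"pics/{n}2.png",im[:,:,::-1]); chk(n,im,c)
E
```

```text
scene -40 bottom z 0.0120 len 0.0400
scene -20 bottom z 0.0080 len 0.0305
scene 0 bottom z 0.0075 len 0.0430
scene 20 bottom z 0.0060 len 0.0475
scene 40 bottom z 0.0055 len 0.0525
side -40 bottom z 0.0485 len 0.0410
side -20 bottom z 0.0670 len 0.0365
side 0 bottom z 0.0220 len 0.0355
side 20 bottom z 0.0250 len 0.0435
side 40 bottom z 0.0320 len 0.0370
scene -40 bottom z 0.1225 len 0.0415
scene -20 bottom z 0.1200 len 0.0625
scene 0 bottom z 0.1200 len 0.0320
scene 20 bottom z 0.1175 len 0.0355
scene 40 bottom z 0.1165 len 0.0395
side -40 bottom z 0.1190 len 0.0200
side -20 bottom z 0.1580 len 0.0300
side 0 bottom z 0.1445 len 0.0135
side 20 bottom z 0.1295 len 0.0240
side 40 bottom z 0.1370 len 0.0205
```

```bash
cat > cmd.py <<'E'
import numpy as np
from scipy.spatial.transform import Rotation as Ro
R=np.array([[.935,.355,0],[.355,-.935,0],[0,0,-1]]);R/=np.linalg.norm(R,axis=0)
p=np.array([.204,-.5372,.257])
p=p+R@np.array([.99,-.8,.14])*16*.025
R=R@Ro.from_rotvec([0,0,np.radians(-.98*6*8)]).as_matrix()
def mv(x,y,z):
    global p; p=p+R@np.array([x,y,z])*.025; print(p.round(4))
mv(0,0,0);mv(-.07,.09,6.1);mv(.12,.06,0);mv(0,0,-5.2);mv(4.8,-.25,-2.3);mv(3.35,.11,2.7);mv(0,0,.3)
print(R.round(4))
E
python3 cmd.py
```

```text
[ 0.4606 -0.0975  0.201 ]
[ 0.4621 -0.0999  0.0485]
[ 0.4646 -0.0977  0.0485]
[ 0.4646 -0.0977  0.1785]
[0.5041 0.0158 0.236 ]
[0.5382 0.0923 0.1685]
[0.5382 0.0923 0.161 ]
[[ 0.3773  0.9261  0.    ]
 [ 0.9261 -0.3773  0.    ]
 [ 0.      0.     -1.    ]]
```

The front edge seen by the wrist camera is the skirt's underside, not the disc, so my axis offset was wrong. Refitting at that height; the radius should come out at 29.5 mm.

```bash
python3 - <<'E'
from h import *
from scipy.optimize import least_squares
C=np.array([.07592,.00066,-.12797]); A=np.array([[0,.956,.293],[1,0,0],[0,.293,-.956]]); K=(288.4,253.1,192.9)
def pt(u,v,z):
    d=A@np.array([(u-K[1])/K[0],-(v-K[2])/K[0],-1]); return (C+d*(z-C[2])/d[2])[:2]*1000
for f,r0,zb,zd in (("w3",190,.049,.023),("w5",190,.049,.023),("w2",187,.047,.021)):
    h=cv2.cvtColor(cv2.imread(f"pics/{f}.png"),cv2.COLOR_BGR2HSV); m=cv2.inRange(h,(105,100,25),(130,255,255)); m[:170]=0
    P=[]
    for r in range(r0+1,r0+30,2):
        c=np.where(m[r])[0]; P+=[(c.min(),r),(c.max()+1,r)]
    for z in (zb,zd):
        X=np.array([pt(*q,z) for q in P]); g=least_squares(lambda q:np.hypot(*(X-q[:2]).T)-q[2],[0,0,29]); 
        g2=least_squares(lambda q:np.hypot(*(X-q[:2]).T)-29.5,[0,0]); print(f,z,g.x.round(2),g2.x.round(2),"rms",np.sqrt(2*g.cost/len(X)).round(2),np.sqrt(2*g2.cost/len(X)).round(2))
# w1 fit, TCP z .2013
h=cv2.cvtColor(cv2.imread("pics/w1.png"),cv2.COLOR_BGR2HSV); m=cv2.inRange(h,(105,100,25),(130,255,255)); m[:,:220]=0;m[:,290:]=0
for z,rs in ((.2013,range(152,168)),(.1753,range(186,204))):
    P=[]
    for r in rs: c=np.where(m[r])[0]; P+=[(c.min(),r),(c.max()+1,r)]
    X=np.array([pt(*q,z) for q in P]);g2=least_squares(lambda q:np.hypot(*(X-q[:2]).T)-29.5,[0,0]);print("w1",z,g2.x.round(2),np.sqrt(2*g2.cost/len(X)).round(2))
im=cv2.imread("pics/w5.png"); print([int(im[r,253,0]) for r in range(186,240)])
E
```

```text
w3 0.049 [-6.9   0.88 30.57] [-5.4   0.88] rms 0.26 0.41
w3 0.023 [ 5.27  0.85 26.08] [0.65 0.85] rms 0.22 0.84
w5 0.049 [-263.21  -63.53  288.96] [ 12.17 -51.2 ] rms 4.04 53.77
w5 0.023 [-213.39  -54.1   246.51] [ 21.32 -45.3 ] rms 3.44 42.05
w2 0.047 [-4.37  2.15 30.87] [-2.45  2.15] rms 0.27 0.48
w2 0.021 [ 7.56  1.93 26.28] [3.2  1.93] rms 0.23 0.79
w1 0.2013 [-4.05  2.78] 0.55
w1 0.1753 [-2.69  2.83] 0.32
[127, 119, 113, 98, 91, 89, 89, 89, 89, 87, 88, 93, 104, 101, 93, 91, 92, 101, 107, 106, 107, 105, 104, 105, 104, 103, 106, 98, 90, 89, 88, 87, 91, 91, 92, 89, 89, 88, 89, 92, 94, 96, 99, 101, 103, 104, 102, 104, 103, 102, 106, 106, 102, 105]
```

Refit: cap axis sits about −5.4 mm in tool x from the TCP, so the cap was resting off-centre on the neck top. I'll lift, shift +6 mm along tool x and lower again.

servo_tool([
  {"slide": [0, 0, -0.28], "rot": [0, 0, 0], "grip": 0},
  {"slide": [0.1, -0.01, 0], "rot": [0, 0, 0], "grip": 0},
  {"slide": [0.15, -0.02, 0], "rot": [0, 0, 0], "grip": 0},
  {"slide": [0, 0, 0], "rot": [0, 0, 0], "grip": 0},
  {"slide": [0, 0, 0.12], "rot": [0, 0, 0], "grip": 0},
  {"slide": [0, 0, 0.12], "rot": [0, 0, 0], "grip": 0},
  {"slide": [0, 0, 0.12], "rot": [0, 0, 0], "grip": 0},
  {"slide": [0, 0, 0], "rot": [0, 0, 0], "grip": 0},
])

```text
t: 9.4
eef_pos: [0.5395, 0.0979, 0.1586]
tcp_rot: [[0.377, 0.926, -0.001], [0.926, -0.377, 0.0], [-0.0, -0.001, -1.0]]
force: [-0.6, 0.5, -1.0]
gripper_width: 0.0159
grasp_force: 25.0
```

servo_tool([
  {"slide": [0, 0, 0.05], "rot": [0, 0, 0], "grip": 0},
  {"slide": [0, 0, 0.05], "rot": [0, 0, 0], "grip": 0},
  {"slide": [0, 0, 0], "rot": [0, 0, 0], "grip": 0},
  {"slide": [0, 0, 0], "rot": [0, 0, 0], "grip": 0},
  {"slide": [0, 0, 0], "rot": [0, 0, 0], "grip": 0},
  {"slide": [0, 0, 0], "rot": [0, 0, 0], "grip": 0},
  {"slide": [0, 0, 0], "rot": [0, 0, 0], "grip": 0},
  {"slide": [0, 0, 0], "rot": [0, 0, 0], "grip": 0},
])

```text
t: 10.2
eef_pos: [0.54, 0.098, 0.157]
tcp_rot: [[0.377, 0.926, 0.0], [0.926, -0.377, -0.0], [0.0, 0.0, -1.0]]
force: [-1.0, -0.5, -0.8]
gripper_width: 0.0159
grasp_force: 25.0
```

servo_tool([
  {"slide": [0, 0, 0.05], "rot": [0, 0, 0], "grip": 0},
  {"slide": [0, 0, 0.05], "rot": [0, 0, 0], "grip": 0},
  {"slide": [0, 0, 0.05], "rot": [0, 0, 0], "grip": 0},
  {"slide": [0, 0, 0], "rot": [0, 0, 0], "grip": 0},
  {"slide": [0, 0, 0], "rot": [0, 0, 0], "grip": 0},
  {"slide": [0, 0, 0], "rot": [0, 0, 0], "grip": 0},
  {"slide": [0, 0, 0], "rot": [0, 0, 0], "grip": 0},
  {"slide": [0, 0, 0], "rot": [0, 0, 0], "grip": 0},
])

```text
t: 11.0
eef_pos: [0.5403, 0.098, 0.1546]
tcp_rot: [[0.377, 0.926, 0.001], [0.926, -0.377, -0.0], [0.0, 0.001, -1.0]]
force: [-3.9, 0.1, 9.6]
gripper_width: 0.0155
grasp_force: 25.0
```

Contact on the rim at the expected height (TCP 0.155). I'll ease the press and turn anticlockwise in small steps about the cap's axis.

servo_tool([
  {"slide": [0, 0, -0.03], "rot": [0, 0, 0], "grip": 0},
  {"slide": [-0.002, -0.011, 0], "rot": [0, 0, -0.375], "grip": 0},
  {"slide": [-0.002, -0.011, 0], "rot": [0, 0, -0.375], "grip": 0},
  {"slide": [-0.002, -0.011, 0], "rot": [0, 0, -0.375], "grip": 0},
  {"slide": [-0.002, -0.011, 0], "rot": [0, 0, -0.375], "grip": 0},
  {"slide": [-0.002, -0.011, 0], "rot": [0, 0, -0.375], "grip": 0},
  {"slide": [-0.002, -0.011, 0], "rot": [0, 0, -0.375], "grip": 0},
  {"slide": [0, 0, 0], "rot": [0, 0, 0], "grip": 0},
])

```text
t: 11.8
eef_pos: [0.5392, 0.0981, 0.1548]
tcp_rot: [[0.072, 0.997, 0.002], [0.997, -0.072, 0.0], [0.0, 0.002, -1.0]]
force: [-0.9, 1.5, 5.4]
gripper_width: 0.0159
grasp_force: 25.0
```

servo_tool([
  {"slide": [-0.002, -0.011, 0], "rot": [0, 0, -0.375], "grip": 0},
  {"slide": [-0.002, -0.011, 0], "rot": [0, 0, -0.375], "grip": 0},
  {"slide": [-0.002, -0.011, 0], "rot": [0, 0, -0.375], "grip": 0},
  {"slide": [-0.002, -0.011, 0], "rot": [0, 0, -0.375], "grip": 0},
  {"slide": [-0.002, -0.011, 0], "rot": [0, 0, -0.375], "grip": 0},
  {"slide": [-0.002, -0.011, 0], "rot": [0, 0, -0.375], "grip": 0},
  {"slide": [0, 0, 0], "rot": [0, 0, 0], "grip": 0},
  {"slide": [0, 0, 0], "rot": [0, 0, 0], "grip": 0},
])

```text
t: 12.6
eef_pos: [0.5375, 0.0978, 0.1548]
tcp_rot: [[-0.238, 0.971, 0.002], [0.971, 0.238, 0.0], [-0.0, 0.002, -1.0]]
force: [0.4, 1.2, 6.1]
gripper_width: 0.0159
grasp_force: 25.0
```

servo_tool([
  {"slide": [-0.002, -0.011, 0], "rot": [0, 0, -0.375], "grip": 0},
  {"slide": [-0.002, -0.011, 0], "rot": [0, 0, -0.375], "grip": 0},
  {"slide": [-0.002, -0.011, 0], "rot": [0, 0, -0.375], "grip": 0},
  {"slide": [-0.002, -0.011, 0], "rot": [0, 0, -0.375], "grip": 0},
  {"slide": [-0.002, -0.011, 0], "rot": [0, 0, -0.375], "grip": 0},
  {"slide": [0, 0, 0], "rot": [0, 0, 0], "grip": 0},
  {"slide": [0, 0, 0], "rot": [0, 0, 0], "grip": 0},
  {"slide": [0, 0, 0], "rot": [0, 0, 0], "grip": 0},
])

```text
t: 13.4
eef_pos: [0.5354, 0.097, 0.1537]
tcp_rot: [[-0.481, 0.877, -0.0], [0.877, 0.481, -0.0], [0.0, -0.0, -1.0]]
force: [-0.8, -1.1, -0.6]
gripper_width: 0.0157
grasp_force: 25.0
```

The upward force vanished at 118.7°: the lugs are over the notches. Lowering gently.

servo_tool([
  {"slide": [0, 0, 0.04], "rot": [0, 0, 0], "grip": 0},
  {"slide": [0, 0, 0.04], "rot": [0, 0, 0], "grip": 0},
  {"slide": [0, 0, 0.04], "rot": [0, 0, 0], "grip": 0},
  {"slide": [0, 0, 0.04], "rot": [0, 0, 0], "grip": 0},
  {"slide": [0, 0, 0], "rot": [0, 0, 0], "grip": 0},
  {"slide": [0, 0, 0], "rot": [0, 0, 0], "grip": 0},
  {"slide": [0, 0, 0], "rot": [0, 0, 0], "grip": 0},
  {"slide": [0, 0, 0], "rot": [0, 0, 0], "grip": 0},
])

```text
t: 14.2
eef_pos: [0.5356, 0.097, 0.15]
tcp_rot: [[-0.482, 0.876, 0.0], [0.876, 0.482, -0.0], [-0.0, 0.0, -1.0]]
force: [-0.2, -0.5, -0.8]
gripper_width: 0.0155
grasp_force: 25.0
```

servo_tool([
  {"slide": [0, 0, 0.04], "rot": [0, 0, 0], "grip": 0},
  {"slide": [0, 0, 0.04], "rot": [0, 0, 0], "grip": 0},
  {"slide": [0, 0, 0.04], "rot": [0, 0, 0], "grip": 0},
  {"slide": [0, 0, 0.04], "rot": [0, 0, 0], "grip": 0},
  {"slide": [0, 0, 0], "rot": [0, 0, 0], "grip": 0},
  {"slide": [0, 0, 0], "rot": [0, 0, 0], "grip": 0},
  {"slide": [0, 0, 0], "rot": [0, 0, 0], "grip": 0},
  {"slide": [0, 0, 0], "rot": [0, 0, 0], "grip": 0},
])

```text
t: 15.0
eef_pos: [0.536, 0.097, 0.1477]
tcp_rot: [[-0.482, 0.876, 0.001], [0.876, 0.482, -0.0], [-0.001, 0.001, -1.0]]
force: [-5.1, 0.4, 12.1]
gripper_width: 0.0159
grasp_force: 25.0
```

Dropped to −13 mm as specified. Easing the press and turning clockwise, following the thread.

servo_tool([
  {"slide": [0, 0, -0.06], "rot": [0, 0, 0], "grip": 0},
  {"slide": [0.001, 0.011, 0.01], "rot": [0, 0, 0.375], "grip": 0},
  {"slide": [0.001, 0.011, 0.01], "rot": [0, 0, 0.375], "grip": 0},
  {"slide": [0.001, 0.011, 0.01], "rot": [0, 0, 0.375], "grip": 0},
  {"slide": [0.001, 0.011, 0.01], "rot": [0, 0, 0.375], "grip": 0},
  {"slide": [0.001, 0.011, 0.01], "rot": [0, 0, 0.375], "grip": 0},
  {"slide": [0.001, 0.011, 0.01], "rot": [0, 0, 0.375], "grip": 0},
  {"slide": [0, 0, 0], "rot": [0, 0, 0], "grip": 0},
])

```text
t: 15.8
eef_pos: [0.5377, 0.0976, 0.1465]
tcp_rot: [[-0.187, 0.982, 0.002], [0.982, 0.187, -0.0], [-0.0, 0.002, -1.0]]
force: [-0.4, 0.2, 3.6]
gripper_width: 0.0161
grasp_force: 25.0
```

```bash
python3 -c "
from h import *
s=manip.observe();print(s['force'].round(1),s['moment'].round(2),s['joint_positions'].round(2))"
```

```text
[-0.4  0.2  3.6] [-0.14 -0.13  0.02] [-0.04  0.24  1.77 -0.    1.12 -0.23]
```

servo_tool([
  {"slide": [0.001, 0.011, 0.01], "rot": [0, 0, 0.375], "grip": 0},
  {"slide": [0.001, 0.011, 0.01], "rot": [0, 0, 0.375], "grip": 0},
  {"slide": [0.001, 0.011, 0.01], "rot": [0, 0, 0.375], "grip": 0},
  {"slide": [0.001, 0.011, 0.01], "rot": [0, 0, 0.375], "grip": 0},
  {"slide": [0.001, 0.011, 0.01], "rot": [0, 0, 0.375], "grip": 0},
  {"slide": [0.001, 0.011, 0.01], "rot": [0, 0, 0.375], "grip": 0},
  {"slide": [0.001, 0.011, 0.01], "rot": [0, 0, 0.375], "grip": 0},
  {"slide": [0, 0, 0], "rot": [0, 0, 0], "grip": 0},
])

```text
t: 16.6
eef_pos: [0.5395, 0.0978, 0.1448]
tcp_rot: [[0.176, 0.984, 0.001], [0.984, -0.176, -0.0], [0.0, 0.001, -1.0]]
force: [0.6, -1.0, 5.8]
gripper_width: 0.0158
grasp_force: 25.0
```

```bash
python3 -c "
from h import *
s=manip.observe();print(s['force'].round(1),s['moment'].round(2),s['joint_positions'].round(2))"
```

```text
[ 0.6 -1.   5.8] [-0.14 -0.09 -0.  ] [-0.04  0.25  1.77 -0.    1.12  0.14]
```

servo_tool([
  {"slide": [0.001, 0.011, 0.01], "rot": [0, 0, 0.375], "grip": 0},
  {"slide": [0.001, 0.011, 0.01], "rot": [0, 0, 0.375], "grip": 0},
  {"slide": [0.001, 0.011, 0.01], "rot": [0, 0, 0.375], "grip": 0},
  {"slide": [0.001, 0.011, 0.01], "rot": [0, 0, 0.375], "grip": 0},
  {"slide": [0.001, 0.011, 0.01], "rot": [0, 0, 0.375], "grip": 0},
  {"slide": [0.001, 0.011, 0.01], "rot": [0, 0, 0.375], "grip": 0},
  {"slide": [0, 0, 0], "rot": [0, 0, 0], "grip": 0},
  {"slide": [0, 0, 0], "rot": [0, 0, 0], "grip": 0},
])

```text
t: 17.4
eef_pos: [0.5412, 0.0975, 0.1434]
tcp_rot: [[0.47, 0.883, 0.002], [0.883, -0.47, -0.0], [0.001, 0.001, -1.0]]
force: [-0.2, -0.8, 5.0]
gripper_width: 0.0158
grasp_force: 25.0
```

```bash
python3 -c "
from h import *
s=manip.observe();print(s['force'].round(1),s['moment'].round(2),s['joint_positions'].round(2))"
```

```text
[-0.2 -0.8  5. ] [-0.16  0.01 -0.07] [-0.04  0.26  1.77 -0.    1.12  0.45]
```

servo_tool([
  {"slide": [0.001, 0.011, 0.01], "rot": [0, 0, 0.375], "grip": 0},
  {"slide": [0.001, 0.011, 0.01], "rot": [0, 0, 0.375], "grip": 0},
  {"slide": [0.001, 0.011, 0.01], "rot": [0, 0, 0.375], "grip": 0},
  {"slide": [0.001, 0.011, 0], "rot": [0, 0, 0.375], "grip": 0},
  {"slide": [0, 0, 0], "rot": [0, 0, 0], "grip": 0},
  {"slide": [0, 0, 0], "rot": [0, 0, 0], "grip": 0},
  {"slide": [0, 0, 0], "rot": [0, 0, 0], "grip": 0},
  {"slide": [0, 0, 0], "rot": [0, 0, 0], "grip": 0},
])

```text
t: 18.2
eef_pos: [0.5423, 0.0971, 0.143]
tcp_rot: [[0.643, 0.766, 0.002], [0.766, -0.643, -0.0], [0.001, 0.002, -1.0]]
force: [-1.3, -0.9, 8.8]
gripper_width: 0.0157
grasp_force: 25.0
```

```bash
python3 -c "
from h import *
s=manip.observe();print(s['force'].round(1),s['moment'].round(2),s['joint_positions'].round(2))"
```

```text
[-1.3 -0.9  8.8] [-0.21  0.12 -0.02] [-0.04  0.26  1.76  0.    1.12  0.66]
```

servo_tool([
  {"slide": [0.001, 0.011, 0], "rot": [0, 0, 0.375], "grip": 0},
  {"slide": [0.001, 0.011, 0], "rot": [0, 0, 0.375], "grip": 0},
  {"slide": [0.001, 0.011, 0], "rot": [0, 0, 0.375], "grip": 0},
  {"slide": [0, 0, 0], "rot": [0, 0, 0], "grip": 0},
  {"slide": [0, 0, 0], "rot": [0, 0, 0], "grip": 0},
  {"slide": [0, 0, 0], "rot": [0, 0, 0], "grip": 0},
  {"slide": [0, 0, 0], "rot": [0, 0, 0], "grip": 0},
  {"slide": [0, 0, 0], "rot": [0, 0, 0], "grip": 0},
])

```text
t: 19.0
eef_pos: [0.543, 0.0966, 0.143]
tcp_rot: [[0.755, 0.656, 0.002], [0.656, -0.755, 0.0], [0.002, 0.001, -1.0]]
force: [-0.4, -0.9, 7.1]
gripper_width: 0.0159
grasp_force: 25.0
```

```bash
python3 -c "
from h import *
s=manip.observe();print(s['force'].round(1),s['moment'].round(2),s['joint_positions'].round(2))"
```

```text
[-0.4 -0.9  7.1] [-0.05  0.09 -0.02] [-0.04  0.26  1.76  0.    1.12  0.82]
```

servo_tool([
  {"slide": [0.001, 0.011, 0], "rot": [0, 0, 0.375], "grip": 0},
  {"slide": [0.001, 0.011, 0], "rot": [0, 0, 0.375], "grip": 0},
  {"slide": [0.001, 0.011, 0], "rot": [0, 0, 0.375], "grip": 0},
  {"slide": [0, 0, 0], "rot": [0, 0, 0], "grip": 0},
  {"slide": [0, 0, 0], "rot": [0, 0, 0], "grip": 0},
  {"slide": [0, 0, 0], "rot": [0, 0, 0], "grip": 0},
  {"slide": [0, 0, 0], "rot": [0, 0, 0], "grip": 0},
  {"slide": [0, 0, 0], "rot": [0, 0, 0], "grip": 0},
])

```text
t: 19.8
eef_pos: [0.5436, 0.096, 0.1431]
tcp_rot: [[0.848, 0.53, 0.002], [0.53, -0.848, 0.0], [0.002, 0.001, -1.0]]
force: [1.1, -0.3, 8.0]
gripper_width: 0.0156
grasp_force: 25.0
```

```bash
python3 -c "
from h import *
s=manip.observe();print(s['force'].round(1),s['moment'].round(2),s['joint_positions'].round(2))"
```

```text
[ 1.1 -0.3  8. ] [-0.09  0.09 -0.01] [-0.04  0.26  1.76  0.    1.12  0.97]
```

Height is constant at 0.143 (−18 mm, fully home) while the turn stays light. Unloading the press, releasing and backing off upward.

servo_tool([
  {"slide": [0, 0, -0.05], "rot": [0, 0, 0], "grip": 0},
  {"slide": [0, 0, 0], "rot": [0, 0, 0], "grip": 0},
  {"slide": [0, 0, 0], "rot": [0, 0, 0], "grip": 0.2},
  {"slide": [0, 0, 0], "rot": [0, 0, 0], "grip": 0.35},
  {"slide": [0, 0, 0], "rot": [0, 0, 0], "grip": 0.5},
  {"slide": [0, 0, 0], "rot": [0, 0, 0], "grip": 0.5},
  {"slide": [0, 0, 0], "rot": [0, 0, 0], "grip": 0.5},
  {"slide": [0, 0, -0.2], "rot": [0, 0, 0], "grip": 0.5},
])

```text
t: 20.6
eef_pos: [0.5421, 0.096, 0.1476]
tcp_rot: [[0.85, 0.527, -0.002], [0.527, -0.85, 0.0], [-0.001, -0.001, -1.0]]
force: [-0.4, -0.3, -0.2]
gripper_width: 0.044
grasp_force: 0.0
```

servo_tool([
  {"slide": [0, 0, -0.5], "rot": [0, 0, 0], "grip": 0.5},
  {"slide": [0, 0, -0.8], "rot": [0, 0, 0], "grip": 0.5},
  {"slide": [0, 0, -0.8], "rot": [0, 0, 0], "grip": 0.5},
  {"slide": [-0.4, 0, -0.8], "rot": [0, 0, 0], "grip": 0.5},
  {"slide": [-0.6, 0, -0.5], "rot": [0, 0, 0], "grip": 0.5},
  {"slide": [-0.6, 0, 0], "rot": [0, 0, 0], "grip": 0.5},
  {"slide": [0, 0, 0], "rot": [0, 0, 0], "grip": 0.5},
  {"slide": [0, 0, 0], "rot": [0, 0, 0], "grip": 0.5},
])

```text
t: 21.4
eef_pos: [0.5091, 0.0749, 0.234]
tcp_rot: [[0.85, 0.527, 0.001], [0.527, -0.85, 0.0], [0.001, 0.001, -1.0]]
force: [-1.1, -0.3, 0.1]
gripper_width: 0.0441
grasp_force: 0.0
```

```bash
python3 - <<'E'
from h import *
s=manip.observe();print(s['t'],s['eef_pos'],s['force'].round(1),s['gripper_width'])
r=[]
for n in("scene","side","wrist"):
    p=imaging.camera_params(n); im=imaging.read_camera(n)[:,:,::-1].copy()
    u,v=proj(p,np.array([.5385,.093,.1])).astype(int); h=32 if n!="wrist" else 70
    u=np.clip(u,h,512-h);v=np.clip(v,h,384-h); r.append(cv2.resize(im[v-h:v+h,u-h:u+h],(264,264),interpolation=cv2.INTER_CUBIC))
cv2.imwrite("pics/c2.png",np.hstack(r))
E
```

```text
21.4 [0.50908909 0.07490375 0.23398519] [-1.1 -0.3  0.1] 0.044127411118159196
```

View pics/c2.png

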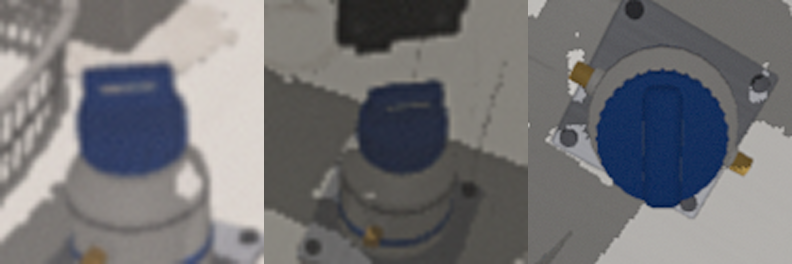

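The cap sits level and low on the canister in all three views, with the gripper clear. Handing in.

```bash
python3 -c "
from bench import manip
print(manip.finish_job())"
```

```text
the job is handed in; nothing more can be done
None
```

The blue cap is screwed fully home on the canister (−18 mm from the mouth by the arm's height reading) and released, and the job is handed in at about 21 s; one first try came down off-centre on the neck top at about 8 N, so I lifted, re-centred it and the rest went in with no more than about 13 N.

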